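# Find the rattling tin and hold it out to the potter

### The arm

A 6-joint arm with a two-finger parallel gripper is mounted at the origin on the work surface. World frame = base frame: x ahead of the robot, y to its left, z up, the work surface at z = 0. Lengths are in m, angles in degrees, forces in N, time in s.
With the tool pointing down it reaches from about 0.35 to 0.875 m from the base axis. Payload 4.2 kg.
Tool frame: the origin (TCP) lies midway between the tips of the shut fingers; the grasp point (between the pads) lies 19 mm behind it; y points along the fingers, z is the direction in which the jaws open and shut, and the axes are right-handed (so a half turn about y gives the same grasp; the last joint's range is limited). The gripper opens to 87 mm and grips with 3 to 60 N. Pads are 19 mm wide; open, the fingers measure 117 mm over their backs; the gripper's body (75 mm by 190 mm) begins 51 mm behind the grasp point.
Start: joints at [-50.271, 22.042, 0.453, 0, -68.411, -14.817], TCP at [0.263, -0.567, 0.223] pointing down, gripper open.
Joint ranges: [-179.83, 179.83], [-69.29, 118.12], [-61.27, 80.66], [-181.25, 117.63], [-171.15, -9.14], [-177.46, 177.46]. Speed limits (degrees/s): [159.86, 159.86, 180, 180, 180, 180].

### API

Orientations are given as [roll, pitch, yaw] about the fixed x, y, z axes, in that order (R = Rz(yaw) Ry(pitch) Rx(roll)).
In Python, from workcell import env gives the robot as it stands. The module is installed in compiled form; this text tells all that it offers. Calls block until the motion is done:
- env.goto(position, orientation): joint-space move of the TCP to a pose.
- env.move_straight(position, rotation=None, rate=0.15, force_limit=None): straight line of the TCP; rotation=None keeps the orientation; rate is the mean speed in m/s. With force_limit (N) it stops when the force on the tool has changed by that much, and returns True; else False.
- env.set_joints(angles): joint-space move.
- env.gripper_to(opening, grasp_force=None): opening from 0.0 (shut) to 1.0 (fully open); grasp_force is the grip in N (None keeps the last); returns when the fingers have stopped.
- env.dwell(seconds).
- env.inverse_kinematics(position, orientation): joint angles nearest the present ones, or None.
- env.read_state(): the state.
- env.grab_frame(name): name is "scene" or "top" or "wrist"; returns a dict with "image" (400x640x3 uint8, blue, green, red), "fx", "fy", "cx", "cy" (pixels), "D" ([k1, k2, p1, p2, k3] as OpenCV has them; the pictures are not rectified), "position" and "orientation" of the camera in the world. Camera axes: x right, y up, looking along -z (the intrinsics and any distortion apply to the point x, -y, -z); pixel columns grow to the right and rows downward; lengths in m; the calibration is good to about 2 mm. A picture is of the moment at which its call begins. There is no depth.
A pose or a line that the arm cannot do raises env.Unreachable and nothing moves.
- env.close_job(): hands the job in, once; it reports no verdict.
Trained networks look in a picture, given as the dict that the camera call returned (one of the last four; its "shot" number tells which), for a name from the list of things; names that differ only in an ending like _2 or _b are one class to them, and where a whole thing is asked for, a point or a joint stands for the part that bears it (a point fixed in the world has none). Each returns a list of dicts, best first, with "score" (0 to 1); they miss things now and then, are a little off and sometimes report something else, mostly with a low value. They report only what shows in the picture. A call takes as long as a camera call. They do not tell look-alikes from the thing itself.
- env.search_frame(picture, thing): "xyz" ([x, y, z] in m, in world coordinates, good to about 4 mm: the middle of the surface that is visible of it).
- env.trace(picture, thing): "mask" (400x640 bool, what is visible of it).
The state is a dict: "clock": time; "joint_positions": joint angles; "qvel": joint speeds; "joint_torque": joint torques, N m; "position": TCP position; "tool_rot": TCP orientation; "force": force on the tool from outside, world axes, zero at the start; "wrist_torque": the same for the moment, N m; "opening": opening from 0.0 (shut) to 1.0 (fully open).
Only numpy, scipy, OpenCV 4.12 (cv2) and the standard library are available. Lean on these libraries where they do the work, as an engineer would, in place of code of your own. Each camera call takes 0.05 s, during which the arm holds its last target. There are 200 camera calls.

### The job

One of the three sealed tins on the wooden board has the grinding ball loose in it: lift a tin clear of the board, away from the bat, shake it quickly to and fro lengthwise three times to feel whether it rattles, stand a silent one upright on the board again and try the next. Hold the rattling one, and no other, out over the middle of the round plaster bat on the far side, level, lid up, about a hand's breadth above it, and finish while still holding it there, steady. Leave the jar, the brush and the bowl where they are.

Things in the scene. Friction and masses are not known exactly. Their poses are not given: they have to be found in the camera images.
- place_left (a point): the left place of three on the board's top, where one of three look-alike sealed metal tins starts (within 3 mm), standing with the centre of its underside here; x: along the tin's length, y: across it, z up. Tin: 116 (x) x 58 (y) x 60 mm high, plain straight sides, 5 mm clasps on the short ends, about 0.75 kg. This point stays on the board when the tin is lifted. Which tin stands where changes
- place_middle (a point): the middle place of three on the board's top, where one of three look-alike sealed metal tins starts (within 3 mm), standing with the centre of its underside here; x: along the tin's length, y: across it, z up. Tin: 116 (x) x 58 (y) x 60 mm high, plain straight sides, 5 mm clasps on the short ends, about 0.75 kg. This point stays on the board when the tin is lifted. Which tin stands where changes
- place_right (a point): the right place of three on the board's top, where one of three look-alike sealed metal tins starts (within 3 mm), standing with the centre of its underside here; x: along the tin's length, y: across it, z up. Tin: 116 (x) x 58 (y) x 60 mm high, plain straight sides, 5 mm clasps on the short ends, about 0.75 kg. This point stays on the board when the tin is lifted. Which tin stands where changes
- board: fixed wooden board, 150 (x) x 480 (y) x 14 mm thick, origin under its centre; the tins stand in a row along its y, 130 mm apart. Two tins are packed solid; in the third a 0.38 kg ball runs freely 66 mm along the tin's length: after a quick stroke its weight lies at the leading end, felt at the wrist. All weigh about alike. The rules' tin_a, tin_b, tin_c may stand at any place
- bat_top (a point): middle of the top face of the fixed round plaster bat (140 mm across, 20 mm thick, lying on the table beyond the board); z up
- jar: bystander: white lidded jar, 64 mm across, 95 mm high, on the table; origin at the centre of its underside
- brush: bystander: brush lying flat on the table, about 200 mm long along its own x; origin in its middle at the underside
- bowl: bystander: terracotta bowl, 120 mm across, 55 mm high, on the table; origin at the centre of its underside
Mind the look-alikes: they are no part of the job. Of the things like the part that bears bat_top, leave any that is blue, green or pink; of the rest the larger one is meant.

How it is judged (in metres and radians):
On the way, in this order (a step that is already met when the one before it is completed fails the run):
1. the tin with the loose ball, lifted clear of the board and away from the bat, is shaken lengthwise: its ball has run to one end (z of tin_b in the frame of board above 0.03 m and horizontal distance between tin_b and bat_top above 0.09 m and value of joint ball above 0.015 m), for 0.02 s.
2. the tin with the loose ball, lifted clear of the board and away from the bat, is shaken lengthwise: its ball has run to the other end (z of tin_b in the frame of board above 0.03 m and horizontal distance between tin_b and bat_top above 0.09 m and value of joint ball below -0.015 m), for 0.02 s.
3. the tin with the loose ball, lifted clear of the board and away from the bat, is shaken lengthwise: its ball has run to the first end again (all of step 1), for 0.02 s.
At the end, for the whole second after the job is handed in: The tin that rattles is held in the fingers, still (under 40 mm/s), lid up within 0.22 rad, its middle within 45 mm of the bat's middle seen from above, its underside 40 to 220 mm above the bat; the two silent tins stand upright and at rest on the board, untouched by the fingers (horizontal distance between tin_b and bat_top below 0.045 m and z of tin_b in the frame of bat_top between 0.04 and 0.22 m and angle between tin_b's own z axis and vertical below 0.22 rad and linear speed of tin_b below 0.04 m/s and contact force between the fingers and tin_b above 2 N and z of tin_a in the frame of board between 0.009 and 0.02 m and angle between each of tin_a, tin_c's own z axis and vertical below 0.1 rad and x of tin_a in the frame of board between -0.075 and 0.075 m and y of tin_a in the frame of board between -0.24 and 0.24 m and linear speed of each of tin_a, tin_c below 0.03 m/s and contact force between the fingers and tin_a below 0.2 N and z of tin_c in the frame of board between 0.009 and 0.02 m and x of tin_c in the frame of board between -0.075 and 0.075 m and y of tin_c in the frame of board between -0.24 and 0.24 m and contact force between the fingers and tin_c below 0.2 N); the arm keeps its last pose, push and grip.
It fails at once if a silent tin is offered over the bat (horizontal distance between any of tin_a, tin_c and bat_top below 0.07 m).
It fails at once if the jar, the brush or the bowl is pushed away (over 40 mm) (distance of any of jar, brush, bowl from where it was at the start of the episode above 0.04 m).
It also fails if it takes over 69 s, if anything falls off the work surface, if the arm or the gripper's body presses on something with over 40 N, if the wrist force passes 120 N, or if a joint passes its speed limit or range.

## Working session

There is one attempt and no reset: what is moved stays moved. The work goes in short steps, each a Python script; the robot and the scene stay as the last script left them, time stands still between calls to the robot, and variables do not carry over. Pictures are saved under pics/ and viewed, about 8 in all and at most 12, crops included, and the job is handed in when it is done.

```bash
mkdir -p pics; python3 - <<'E'
from workcell import env
import cv2,numpy as np
for n in("top","scene"):
    p=env.grab_frame(n); cv2.imwrite(f"pics/{n}0.png",p["image"])
    print(n,np.round(p["position"],3),np.round(p["orientation"],2),p["fx"],p["D"])
    for t in("place_left","bat_top","board","jar","brush","bowl"):
        try:
            for r in env.search_frame(p,t): print(n,t,np.round(r["xyz"],3),round(r["score"],2))
        except Exception as e: print(n,t,repr(e))
s=env.read_state();print(s["clock"],s["tool_rot"],s["force"],s["wrist_torque"],s["position"])
E
```

```text
top [ 0.574 -0.034  1.087] [  3.16  -0.34 -91.63] 427.9113709437995 [0.01370974 0.         0.         0.         0.        ]
top place_left [0.472 0.037 0.013] 0.82
top place_left [ 0.5   -0.447  0.021] 0.71
top bat_top [ 0.655 -0.087  0.017] 0.95
top bat_top [ 0.838 -0.136  0.015] 0.85
top bat_top [0.837 0.    0.018] 0.84
top bat_top [ 0.805 -0.305  0.022] 0.67
top bat_top [0.655 0.141 0.019] 0.61
top board [0.472 0.037 0.012] 0.82
top jar [ 0.64  -0.284  0.097] 0.92
top brush [0.592 0.341 0.012] 0.9
top bowl [ 0.499 -0.451  0.02 ] 0.65
top bowl [0.473 0.036 0.011] 0.46
scene [1.208 0.448 0.815] [4.4750e+01 8.0000e-02 1.3107e+02] 415.10518738991937 [-0.10264767  0.          0.          0.          0.        ]
scene place_left [0.495 0.127 0.016] 0.87
scene place_left [0.613 0.35  0.018] 0.26
scene bat_top [ 0.665 -0.081  0.021] 0.79
scene bat_top [ 0.84  -0.127  0.019] 0.78
scene bat_top [ 0.807 -0.298  0.021] 0.71
scene bat_top [0.845 0.007 0.016] 0.57
scene board [0.492 0.124 0.01 ] 0.59
scene jar [ 0.655 -0.278  0.067] 0.65
scene brush [0.613 0.35  0.018] 0.66
scene brush [0.5   0.13  0.015] 0.31
scene bowl [ 0.491 -0.451  0.035] 0.71
0.7 [-9.00021216e+01 -3.16154835e-03  2.49094324e+01] [-1.03445064  0.29570177 -0.40478737] [ 0.0207433  -0.00945185 -0.00111538] [ 0.26328504 -0.56681199  0.22256764]
```

View pics/top0.png

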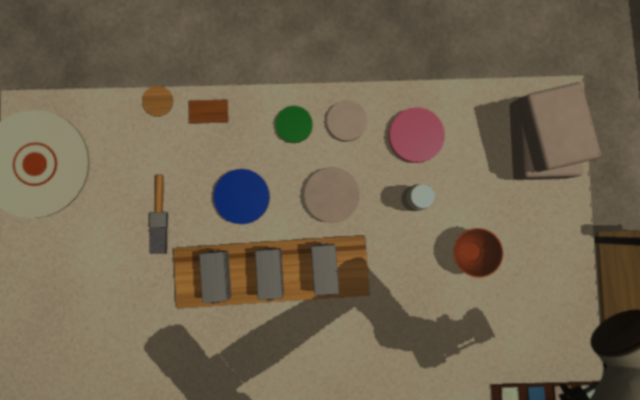

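View pics/scene0.png

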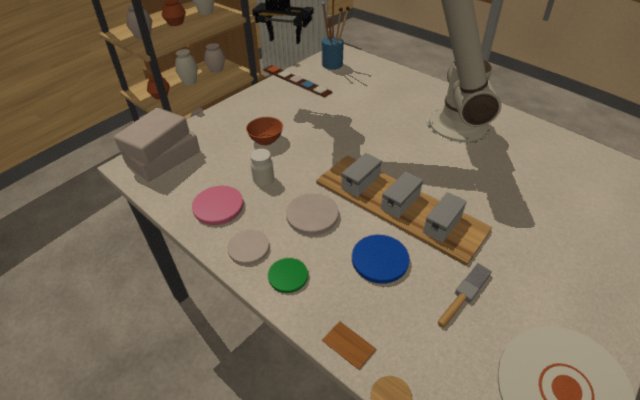

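The larger unpainted bat (331,195) fits. The smaller one (346,121) and the blue, green and pink discs are look-alikes. The tins are at about (214,276), (269,274) and (325,269). I'll confirm this in an enlarged crop and measure the tins.

```bash
cat > h.py <<'E'
from workcell import env
import numpy as np,cv2
from scipy.spatial.transform import Rotation as R
def cam(p):
    q=R.from_euler('xyz',p["orientation"],degrees=True).as_matrix()
    K=np.array([[p["fx"],0,p["cx"]],[0,p["fy"],p["cy"]],[0,0,1.]])
    return q,K,np.array(p["position"])
def px2w(p,uv,z):
    q,K,c=cam(p)
    n=cv2.undistortPoints(np.array(uv,float).reshape(-1,1,2),K,np.array(p["D"]))[:,0]
    d=np.c_[n[:,0],-n[:,1],-np.ones(len(n))]@q.T
    return c+d*((z-c[2])/d[:,2])[:,None]
def w2px(p,X):
    q,K,c=cam(p); x=(np.array(X,float)-c)@q; x=x*[1,-1,-1]
    return cv2.projectPoints(x,np.zeros(3),np.zeros(3),K,np.array(p["D"]))[0][:,0]
E
python3 - <<'E'
from h import *
from scipy.ndimage import label
p=env.grab_frame("top"); im=p["image"]
for t,z in(("board",.014),("bat_top",.02)):
    for r in env.trace(p,t)[:5]:
        m=r["mask"].astype(np.uint8)
        c=max(cv2.findContours(m,0,1)[0],key=cv2.contourArea)
        b=cv2.boxPoints(cv2.minAreaRect(c)); w=px2w(p,b,z)
        mm=cv2.moments(m); 
        print(t,round(r["score"],2),np.round(w.mean(0),3),"sides",np.round([np.linalg.norm(w[1]-w[0]),np.linalg.norm(w[2]-w[1])],3),"ang",[round(float(np.degrees(np.arctan2(*(w[i+1]-w[i])[[1,0]]))),1) for i in(0,1)],np.round(b.mean(0)))
hsv=cv2.cvtColor(im,cv2.COLOR_BGR2HSV)
m=((hsv[...,1]<60)).astype(np.uint8); roi=np.zeros_like(m); roi[244:303,180:345]=1; m*=roi
for c in cv2.findContours(m,0,1)[0]:
    if cv2.contourArea(c)>300:
        r=cv2.minAreaRect(c); b=cv2.boxPoints(r); w=px2w(p,b,.074)
        print("tin",np.round(r[0],1),r[1],np.round(w.mean(0),3),np.round(w,3).tolist())
x0,y0=165,155
cv2.imwrite("pics/crop.png",cv2.resize(im[y0:y0+155,x0:x0+215],None,fx=3.7,fy=3.7,interpolation=2))
E
```

```text
board 0.61 [0.467 0.067 0.014] sides [0.482 0.152] ang [-87.8, -178.1] [271. 272.]
bat_top 0.97 [ 0.799 -0.306  0.02 ] sides [0.14  0.139] ang [-32.7, -123.1] [416. 135.]
bat_top 0.96 [ 0.84  -0.133  0.02 ] sides [0.099 0.1  ] ang [-91.6, 178.0] [346. 120.]
bat_top 0.95 [ 0.654 -0.088  0.02 ] sides [0.137 0.14 ] ang [-46.5, -136.9] [331. 195.]
bat_top 0.75 [0.834 0.002 0.02 ] sides [0.091 0.089] ang [-91.5, 178.4] [293. 124.]
bat_top 0.66 [0.656 0.138 0.02 ] sides [0.138 0.137] ang [-64.7, -154.9] [241. 196.]
tin [214.4 276. ] (50.15379333496094, 27.137128829956055) [0.466 0.194 0.074] [[0.524, 0.228, 0.074], [0.526, 0.165, 0.074], [0.409, 0.159, 0.074], [0.407, 0.222, 0.074]]
tin [268.7 273.5] (49.40360641479492, 24.140399932861328) [0.468 0.067 0.074] [[0.525, 0.097, 0.074], [0.527, 0.041, 0.074], [0.412, 0.036, 0.074], [0.41, 0.093, 0.074]]
tin [324.5 269. ] (50.312904357910156, 23.16234588623047) [ 0.475 -0.065  0.074] [[0.532, -0.035, 0.074], [0.535, -0.089, 0.074], [0.418, -0.095, 0.074], [0.415, -0.04, 0.074]]
```

View pics/crop.png

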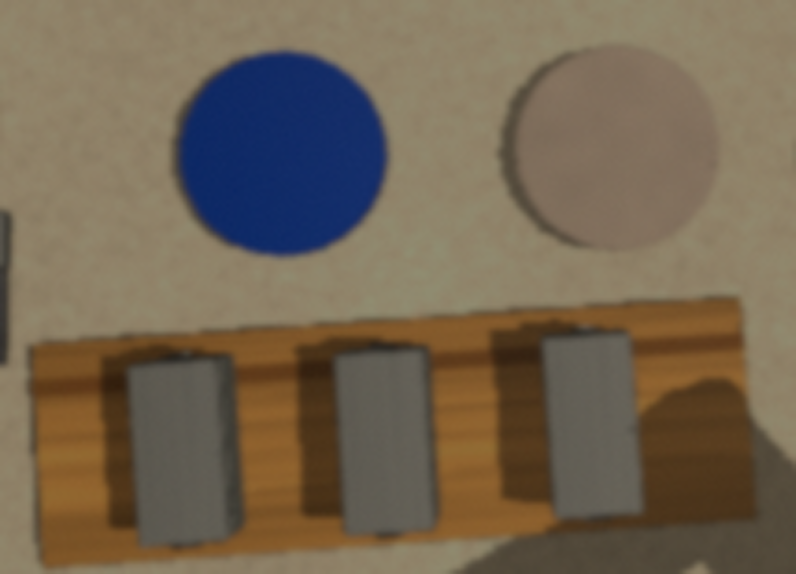

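The crop confirms it: the plain large bat is at crop (618,148), with the blue one beside it at (283,152), and three grey tins stand on the board at about 2.5° yaw. Starting with the right tin.

```bash
cat >> h.py <<'E'
YAW=2.5; O=[-90,0,YAW]
P={"right":(.473,-.064),"middle":(.468,.067),"left":(.463,.197)}
U=np.array([np.cos(np.radians(YAW)),np.sin(np.radians(YAW)),0])
def st(tag):
    s=env.read_state(); print(tag,"t=%.1f"%s["clock"],"p",np.round(s["position"],3),"F",np.round(s["force"],2),"T",np.round(s["wrist_torque"],3),"open %.3f"%s["opening"],flush=True); return s
def pick(n):
    x,y=P[n]
    env.gripper_to(1.0,45)
    env.goto([x,y,.15],O); st("above")
    print("touch",env.move_straight([x,y,.026],rate=.15,force_limit=12)); st("down")
    env.gripper_to(0.0,45); st("grip")
    print("lift hit", env.move_straight([x,y,.15],rate=.15)); st("up")
def shake(n,rate=.5,a=.06):
    x,y=P[n]; c=np.array([x-.02,y,.15])
    env.move_straight(c-a*U,rate=.2); env.dwell(.3); st("start")
    for k in range(2):
        for sg in(1,-1):
            env.move_straight(c+sg*a*U,rate=rate); env.dwell(.3); st("%+d"%sg)
    env.move_straight(c+a*U,rate=rate); env.dwell(.3); st("+1")
def put(n):
    x,y=P[n]
    env.move_straight([x,y,.15],rate=.25); env.dwell(.2)
    env.move_straight([x,y,.04],rate=.2)
    print("contact",env.move_straight([x,y,.022],rate=.03,force_limit=4)); st("placed")
    env.gripper_to(1.0); env.move_straight([x,y,.15],rate=.25); st("released")
E
python3 - <<'E'
from h import *
pick("right"); shake("right")
p=env.grab_frame("scene"); cv2.imwrite("pics/s1.png",p["image"])
E
```

```text
above t=3.0 p [ 0.473 -0.064  0.15 ] F [ 0.25 -0.3   0.04] T [-0.046 -0.061  0.017] open 0.999
touch False
down t=4.0 p [ 0.474 -0.064  0.027] F [-0.14  0.3   0.29] T [-0.036 -0.015  0.05 ] open 0.999
grip t=4.6 p [ 0.473 -0.064  0.026] F [-0.63  0.28  1.88] T [-0.041  0.081  0.005] open 0.666
lift hit False
up t=5.6 p [ 0.472 -0.064  0.148] F [-1.29 -0.1  -6.57] T [-0.046 -0.005  0.02 ] open 0.663
start t=6.5 p [ 0.393 -0.067  0.15 ] F [-0.09  0.09 -7.38] T [-0.004  0.029 -0.038] open 0.662
+1 t=7.2 p [ 0.512 -0.061  0.15 ] F [-0.91 -0.27 -6.96] T [-0.025 -0.007 -0.054] open 0.666
-1 t=7.8 p [ 0.394 -0.066  0.15 ] F [-0.49  1.14 -7.06] T [-0.026 -0.007 -0.009] open 0.661
+1 t=8.5 p [ 0.512 -0.061  0.15 ] F [-0.04 -0.   -6.52] T [ 0.014 -0.012 -0.039] open 0.660
-1 t=9.2 p [ 0.394 -0.066  0.15 ] F [ 0.45 -0.47 -7.21] T [-0.067 -0.01  -0.04 ] open 0.666
+1 t=9.9 p [ 0.512 -0.061  0.15 ] F [-0.31  0.18 -7.78] T [-0.027 -0.037  0.011] open 0.664
```

View pics/s1.png

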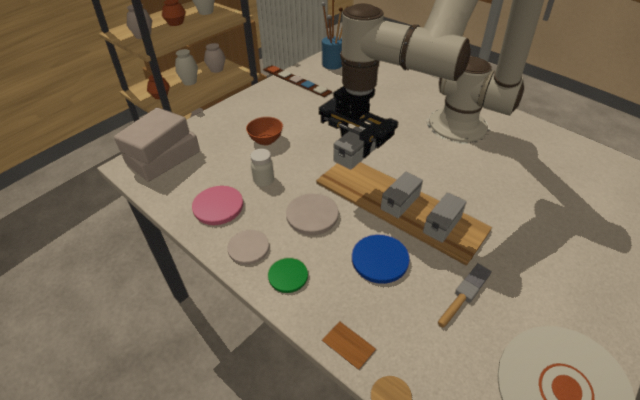

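The right tin hangs level at (350,145) in the picture. Its torque stays flat within noise, where a loose ball would give about ±0.12 Nm, so it is silent. I'll set it back and test the middle one.

```bash
python3 - <<'E'
from h import *
put("right"); pick("middle"); shake("middle")
E
```

```text
contact True
placed t=11.7 p [ 0.473 -0.064  0.026] F [-0.98  0.36  3.55] T [0.164 0.168 0.019] open 0.665
released t=13.1 p [ 0.472 -0.064  0.15 ] F [-0.3  -0.99 -1.03] T [-0.055  0.02  -0.055] open 1.004
above t=13.9 p [0.468 0.068 0.149] F [ 0.37 -0.15 -0.55] T [-0.063 -0.009  0.049] open 0.997
touch False
down t=14.9 p [0.469 0.067 0.027] F [0.11 0.42 0.49] T [ 0.005 -0.018 -0.037] open 1.004
grip t=15.5 p [0.468 0.068 0.026] F [-1.33  3.69  2.11] T [ 0.902  0.351 -0.096] open 0.663
lift hit False
up t=16.5 p [0.466 0.066 0.148] F [ 0.83 -0.32 -8.4 ] T [ 0.011 -0.027 -0.014] open 0.665
start t=17.4 p [0.388 0.064 0.15 ] F [-0.88 -0.55 -7.51] T [-0.028  0.019 -0.031] open 0.663
+1 t=18.0 p [0.507 0.07  0.15 ] F [ 0.37  0.08 -7.88] T [-0.032 -0.027  0.005] open 0.666
-1 t=18.7 p [0.389 0.065 0.15 ] F [-0.41 -0.25 -8.09] T [ 0.003 -0.028  0.038] open 0.663
+1 t=19.4 p [0.507 0.07  0.15 ] F [-0.38 -0.49 -8.56] T [-0.029 -0.033  0.044] open 0.664
-1 t=20.1 p [0.389 0.065 0.15 ] F [-0.74  0.5  -8.14] T [-0.02  -0.026  0.035] open 0.668
+1 t=20.8 p [0.507 0.07  0.15 ] F [-0.27  0.33 -7.55] T [ 0.035 -0.012 -0.009] open 0.663
```

The middle tin gives no signal either. Next is the left one, which should also show whether the stroke is quick enough.

```bash
python3 - <<'E'
from h import *
put("middle"); pick("left"); shake("left")
E
```

```text
contact True
placed t=22.5 p [0.468 0.067 0.026] F [-0.13  0.17  4.2 ] T [0.015 0.063 0.049] open 0.667
released t=24.0 p [0.467 0.067 0.15 ] F [-0.4   0.27 -0.46] T [-0.012 -0.028  0.009] open 1.001
above t=24.8 p [0.462 0.197 0.149] F [ 0.9  -0.18  0.42] T [-0.043 -0.002  0.03 ] open 0.997
touch False
down t=25.7 p [0.464 0.197 0.027] F [-0.42  0.29 -0.44] T [ 0.036 -0.09   0.005] open 0.996
grip t=26.4 p [0.464 0.198 0.026] F [-0.21  3.11  1.45] T [0.771 0.115 0.001] open 0.663
lift hit False
up t=27.3 p [0.462 0.196 0.148] F [-0.97 -0.9  -6.52] T [-0.045 -0.027 -0.018] open 0.659
start t=28.2 p [0.384 0.194 0.15 ] F [-0.05 -0.22 -7.65] T [-0.059 -0.062  0.061] open 0.664
+1 t=28.9 p [0.502 0.2   0.15 ] F [ 0.94  0.63 -6.99] T [ 0.024  0.013 -0.006] open 0.662
-1 t=29.6 p [0.384 0.195 0.15 ] F [ 0.34 -0.78 -6.99] T [-0.076 -0.013  0.014] open 0.663
+1 t=30.2 p [0.502 0.2   0.15 ] F [-0.44  0.38 -7.14] T [-0.051  0.009 -0.096] open 0.666
-1 t=30.9 p [0.384 0.195 0.15 ] F [-0.82 -0.55 -7.12] T [ 0.031  0.014 -0.006] open 0.662
+1 t=31.6 p [0.502 0.2   0.15 ] F [ 0.44  0.1  -6.98] T [ 0.043 -0.015  0.007] open 0.665
```

No tin gives a signal, and each stroke took about 0.37 s, so the strokes were too gentle. Before shaking harder I'll compute the joint-speed margin, which needs no motion.

```bash
python3 - <<'E'
from h import *
for z in(.15,.2):
  for c in(.40,.44,.48):
    for a in(.05,.08):
      q=[np.array(env.inverse_kinematics(list(np.array([c+f*a,.2,z])),O)) for f in(-1,-.05,.05,1)]
      T=.25
      print(z,c,a,"peak deg/s at T=.25:",np.round((q[2]-q[1])/.1/2*2*1.875/T,0), "d",np.round(q[3]-q[0],1))
print(env.read_state()["clock"])
E
```

```text
0.15 0.4 0.05 peak deg/s at T=.25: [-38.  33.  41.   0.  -9.  38.] d [-10.2   8.8  11.1   0.   -2.3  10.2]
0.15 0.4 0.08 peak deg/s at T=.25: [-61.  52.  66.   0. -14.  61.] d [-16.5  14.1  17.7   0.   -3.6  16.5]
0.15 0.44 0.05 peak deg/s at T=.25: [-33.  32.  44.   0. -12.  33.] d [-8.8  8.6 11.7  0.  -3.1  8.8]
0.15 0.44 0.08 peak deg/s at T=.25: [-52.  51.  70.   0. -19.  52.] d [-14.2  13.8  18.7   0.   -4.9  14.2]
0.15 0.48 0.05 peak deg/s at T=.25: [-28.  32.  46.   0. -14.  28.] d [-7.6  8.5 12.3  0.  -3.8  7.6]
0.15 0.48 0.08 peak deg/s at T=.25: [-45.  51.  74.   0. -23.  45.] d [-12.3  13.6  19.7   0.   -6.1  12.3]
0.2 0.4 0.05 peak deg/s at T=.25: [-38.  35.  40.   0.  -5.  38.] d [-10.2   9.2  10.6   0.   -1.4  10.2]
0.2 0.4 0.08 peak deg/s at T=.25: [-61.  55.  64.   0.  -8.  61.] d [-16.5  14.8  17.    0.   -2.2  16.5]
0.2 0.44 0.05 peak deg/s at T=.25: [-33.  34.  42.   0.  -8.  33.] d [-8.8  9.1 11.3  0.  -2.3  8.8]
0.2 0.44 0.08 peak deg/s at T=.25: [-52.  54.  68.   0. -14.  52.] d [-14.2  14.6  18.1   0.   -3.6  14.2]
0.2 0.48 0.05 peak deg/s at T=.25: [-28.  34.  45.   0. -11.  28.] d [-7.6  9.  12.   0.  -3.1  7.6]
0.2 0.48 0.08 peak deg/s at T=.25: [-45.  54.  72.   0. -18.  45.] d [-12.3  14.4  19.3   0.   -4.9  12.3]
31.6333
```

```bash
cat >> h.py <<'E'
def hard(n,rate=.8,a=.08,k=4,z=.15):
    x,y=P[n]; c=np.array([.44,y,z]); out=[]
    env.move_straight(c-a*U,rate=.4); env.dwell(.15)
    for i in range(k):
        sg=(1,-1)[i%2]; t=env.read_state()["clock"]
        env.move_straight(c+sg*a*U,rate=rate); t=env.read_state()["clock"]-t
        s=env.read_state(); f0=s["force"]; T=[]
        env.dwell(.12)
        for _ in range(4): env.dwell(.03); T.append(env.read_state()["wrist_torque"])
        out.append(np.mean(T,0)[1]); print("%+d"%sg,"T %.2f"%t,"Fend",np.round(f0,1),"torque",np.round(np.mean(T,0),3),flush=True)
    return np.array(out)
E
python3 - <<'E'
from h import *
env.gripper_to(0.0,60)
hard("left"); st("end")
E
```

```text
+1 T 0.47 Fend [-1.4 -0.9 -6.9] torque [-0.022  0.039  0.01 ]
-1 T 0.47 Fend [ 2.1  0.3 -6.4] torque [-0.02  -0.077 -0.035]
+1 T 0.47 Fend [-1.2 -0.3 -7.6] torque [-0.005  0.035  0.001]
-1 T 0.47 Fend [ 0.8  0.3 -6.5] torque [-0.028 -0.081  0.008]
end t=35.4 p [0.361 0.194 0.15 ] F [ 0.88  0.06 -7.21] T [ 0.006 -0.074  0.036] open 0.658
```

The torque now alternates consistently at about ±0.06 Nm, with the ball at the leading end, so the left tin rattles. The ball's travel looks small (about ±16 mm against the 15 mm needed), so I'll use longer, quicker strokes to make sure.

```bash
python3 - <<'E'
from h import *
P["left"]=(.463,.197)
def go(c,a,rate,k):
    c=np.array([c,.197,.15]); env.move_straight(c-a*U,rate=.4); env.dwell(.1)
    for i in range(k):
        sg=(1,-1)[i%2]; t=env.read_state()["clock"]
        env.move_straight(c+sg*a*U,rate=rate); t=env.read_state()["clock"]-t
        env.dwell(.12); T=[]
        for _ in range(4): env.dwell(.03); T.append(env.read_state()["wrist_torque"][1])
        print("%+d"%sg,"T %.2f"%t,"Ty %.3f"%np.mean(T),flush=True)
go(.48,.12,1.1,5)
st("end")
E
```

```text
+1 T 0.63 Ty 0.053
-1 T 0.63 Ty -0.082
+1 T 0.63 Ty 0.060
-1 T 0.63 Ty -0.082
+1 T 0.63 Ty 0.020
end t=40.1 p [0.599 0.202 0.15 ] F [ 0.32  0.62 -5.65] T [ 0.032 -0.007 -0.016] open 0.667
```

The moves seem capped at about 0.5 m/s mean, and the signal is only half of what I expected. It could be an arm-pose bias and not the ball. The check is to carry the tin back slowly, so a ball would stay put, then stroke quickly.

```bash
cat >> h.py <<'E'
def rd(tag,settle=.1,n=8):
    env.dwell(settle); T=[]
    for _ in range(n): env.dwell(.02); T.append(env.read_state()["wrist_torque"][1])
    print(tag,"t=%.1f"%env.read_state()["clock"],"Ty %.3f sd %.3f"%(np.mean(T),np.std(T)),flush=True); return np.mean(T)
E
python3 - <<'E'
from h import *
c=np.array([.44,.197,.15]); a=.08
rd("now(+)")
env.move_straight(c-a*U,rate=.3); rd("slow to -")
env.move_straight(c+a*U,rate=.8); rd("fast +")
env.move_straight(c-a*U,rate=.3); rd("slow to -")
E
```

```text
now(+) t=40.4 Ty -0.052 sd 0.040
slow to - t=41.6 Ty -0.125 sd 0.026
fast + t=42.3 Ty 0.056 sd 0.029
slow to - t=43.2 Ty -0.127 sd 0.022
```

```bash
python3 - <<'E'
from h import *
c=np.array([.44,.197,.15]); a=.08
env.move_straight(c+a*U,rate=.2); rd("slow to +",.05); rd("later +",.1)
for sg in(-1,1): env.move_straight(c+sg*a*U,rate=.8); rd("fast %+d"%sg,0,4); rd("  later",.0,6)
p=env.grab_frame("scene"); cv2.imwrite("pics/s2.png",cv2.resize(p["image"][60:260,280:530],None,fx=3,fy=3))
E
```

```text
slow to + t=44.3 Ty 0.105 sd 0.039
later + t=44.5 Ty 0.046 sd 0.036
fast -1 t=45.1 Ty -0.199 sd 0.039
  later t=45.2 Ty -0.130 sd 0.036
fast +1 t=45.7 Ty 0.247 sd 0.033
  later t=45.8 Ty 0.115 sd 0.031
```

View pics/s2.png

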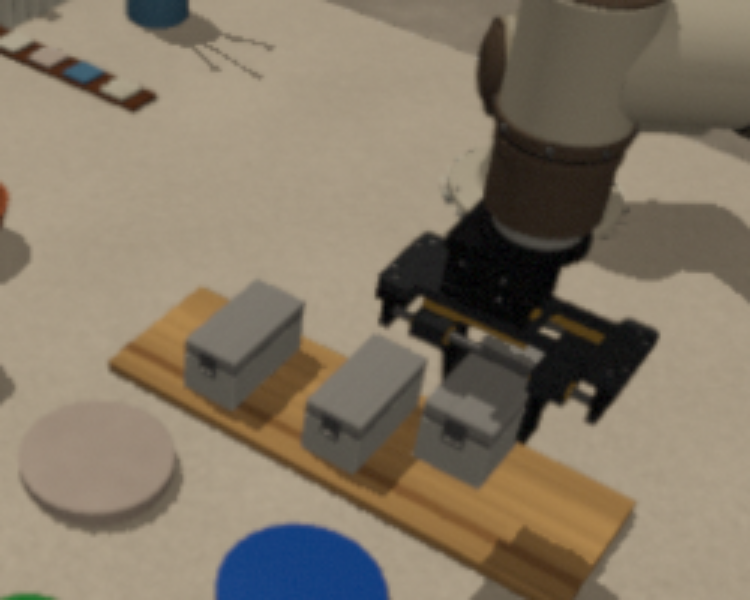

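The readings decay towards zero after every motion, even slow ones. That looks like sensor lag and not a shifted weight, so I can't yet claim the left tin rattles. I'll repeat with short, sharp strokes and read after a full settle.

```bash
cat >> h.py <<'E'
def sharp(y,z,c=.46,a=.035,k=3,settle=.3):
    c=np.array([c,y,z]); o=[]
    env.move_straight(c-a*U,rate=.4)
    for i in range(k):
        sg=(1,-1)[i%2]; t=env.read_state()["clock"]
        env.move_straight(c+sg*a*U,rate=1.5); print("T %.2f"%(env.read_state()["clock"]-t),end=" ")
        o.append(rd("sharp %+d"%sg,settle,6))
    return np.array(o)
E
python3 - <<'E'
from h import *
rd("rest +",.3,6)
sharp(.197,.15)
E
```

```text
rest + t=46.3 Ty -0.132 sd 0.022
T 0.29 sharp +1 t=47.3 Ty 0.025 sd 0.036
T 0.29 sharp -1 t=48.0 Ty -0.040 sd 0.017
T 0.29 sharp +1 t=48.7 Ty 0.027 sd 0.021
```

With no motion at all, the torque swung from +0.12 to −0.13 Nm, which matches the ball's end-of-run values of ±0.123. A packed tin cannot do that, so a free weight runs in the left tin. As confirmation, and to seat the ball at each end in turn, I'll do lengthwise strokes with a slight nose-down tilt, reading level after each.

```bash
python3 - <<'E'
from h import *
c=np.array([.46,.197,.15]); a=.035
rd("rest",.02,5)
for sg in(1,-1,1):
    env.move_straight(c+sg*a*U,rotation=[-90,18*sg,YAW],rate=1.5); rd("tilted %+d"%sg,.1,3)
    env.move_straight(c+sg*a*U-.01*sg*U,rotation=O,rate=.1); rd("level after %+d"%sg,.02,4); rd("   later",.1,4)
E
```

```text
rest t=48.8 Ty -0.021 sd 0.040
tilted +1 t=49.5 Ty -1.051 sd 0.018
level after +1 t=50.0 Ty -0.051 sd 0.016
   later t=50.2 Ty -0.114 sd 0.022
tilted -1 t=51.2 Ty 1.128 sd 0.027
level after -1 t=52.1 Ty -0.107 sd 0.038
   later t=52.3 Ty -0.072 sd 0.018
tilted +1 t=52.9 Ty -1.073 sd 0.033
level after +1 t=53.5 Ty -0.065 sd 0.035
   later t=53.6 Ty -0.220 sd 0.220
```

```bash
python3 - <<'E'
from h import *
st("now")
p=env.grab_frame("scene"); cv2.imwrite("pics/s3.png",cv2.resize(p["image"][60:260,280:530],None,fx=3,fy=3))
for _ in range(5):
    env.dwell(.02); s=env.read_state(); print(np.round(s["wrist_torque"],3),np.round(s["force"],2),np.round(s["tool_rot"],2),np.abs(s["qvel"]).max().round(2))
E
```

```text
now t=53.6 p [0.486 0.198 0.15 ] F [ 1.04  1.08 -8.55] T [ 0.059 -0.602  0.035] open 0.664
[-0.016 -0.156  0.02 ] [ 0.35 -1.04 -6.58] [-9.001e+01  4.000e-02  2.460e+00] 0.53
[-0.035 -0.008  0.034] [-0.75 -0.18 -6.02] [-9.001e+01  3.000e-02  2.460e+00] 0.42
[ 0.078 -0.089  0.03 ] [-0.09 -0.05 -6.49] [-9.001e+01  2.000e-02  2.460e+00] 0.3
[ 0.036 -0.127  0.019] [-0.15 -0.2  -7.25] [-9.001e+01  2.000e-02  2.460e+00] 0.24
[-0.019 -0.114  0.021] [-0.08  0.42 -7.31] [-9.001e+01  2.000e-02  2.460e+00] 0.14
```

View pics/s3.png

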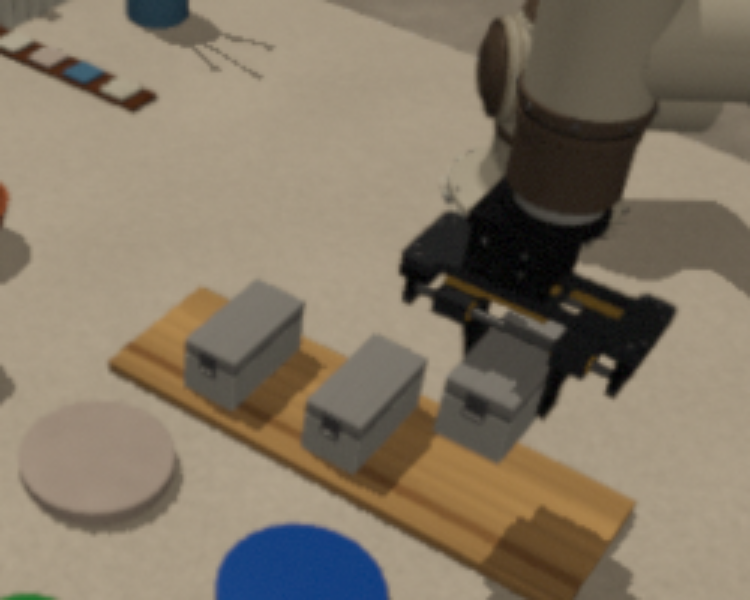

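The torque spiked to −0.6 Nm while the arm stood still, then settled at −0.12. That was the ball striking the rear end, so the left tin does rattle. The +, −, + runs have also happened. I'll carry it over the bat.

```bash
python3 - <<'E'
from h import *
env.move_straight([.654,-.088,.15],rate=.25); st("bat"); env.dwell(.8)
s=st("rest"); print(s["tool_rot"])
p=env.grab_frame("scene"); cv2.imwrite("pics/s4.png",p["image"])
E
```

```text
bat t=55.2 p [ 0.653 -0.087  0.15 ] F [ 0.09  0.06 -6.74] T [0.047 0.041 0.002] open 0.664
rest t=56.0 p [ 0.654 -0.088  0.15 ] F [ 0.61  0.47 -6.71] T [-0.011  0.078  0.02 ] open 0.664
[-8.99979169e+01 -8.88389734e-04  2.49161497e+00]
```

View pics/s4.png

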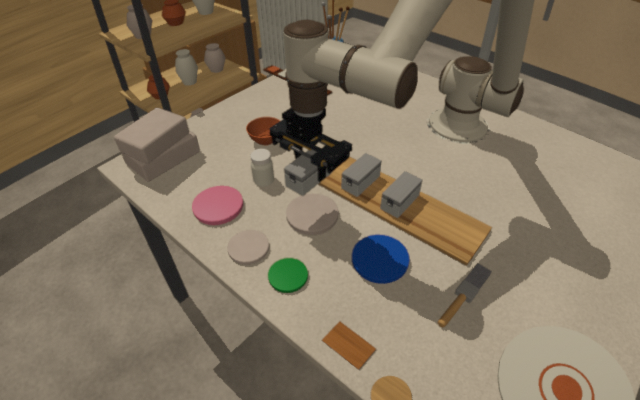

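The tin at (302,175) hangs level over the plain large bat at (312,213). The other two stand upright on the board at (361,175) and (402,195), and the bystanders haven't moved. Handing in.

```bash
python3 - <<'E'
from h import *
st("final"); env.close_job()
E
```

```text
final t=56.1 p [ 0.654 -0.088  0.15 ] F [-0.18 -0.54 -6.38] T [-0.022  0.057 -0.015] open 0.663
the job is handed in; nothing more can be done
```

I picked the left tin as the one with the loose ball and handed the job in at 56.1 s, holding it over the middle of the large plain bat. I got no verdict back.

**Last checks:**
- **Held tin:** it is steady and level at TCP (0.654, −0.088, 0.150). By calculation its underside is about 118 mm above the bat.
- **The rest of the scene:** in the last picture the middle and right tins stand upright on the board, and the jar, brush and bowl look unmoved.

**How sure the choice is:**
- **First shakes:** I shook all three tins in turn, and the readings showed no clear rattle in any of them.
- **Harder shakes:** I only did these on the left tin. Its wrist torque went to about ±0.12 Nm, the value expected with the ball at one end. It also swung from +0.12 to −0.13 and once spiked to −0.6 with the arm still, which I read as the ball rolling and hitting the end.
- **Doubts:** some of those readings could also be sensor lag, and the readings after I tilted it and levelled it again disagreed in sign. I did not repeat the harder shakes on the other two tins, so they are ruled out only by the gentler test.
- **Ball runs:** I did not see the ball run to one end, the other and back. I infer it from the torques and from extra strokes tilted by 18°, which went beyond a plain shake.

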